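# Centre the dye cup on the balance and tare

### The job

The blue stemmed dye cup was set down off-centre on the balance's round pan. Without gripping or lifting it, nudge it along with light fingertip taps low on its foot, keeping it upright, until its whole foot stands inside the dark ring in the middle of the pan, and take the finger away. Then press the balance's blue tare key fully down and let it come back up; leave everything else on the table where it is.

Things in the scene. Friction and masses are not known exactly. Their poses are not given: they have to be found in the camera images.
- dye_cup: the loose blue porcelain stemmed cup (egg-cup shape, open top), 50 to 105 g, 64 mm high: foot 46 mm across, 8 mm thick, upright edge; stem 15 mm across; bowl 38 mm across at the rim. Origin: centre of the foot's underside; z up. Pushed on its foot it slides at 0.2 to 0.75 N; pushed higher than about 30 mm it rocks and tips. More than 6 N on it is rough
- pan: the balance's fixed flat round steel pan, 120 mm across, 4 mm thick, top 72 mm above the table, no rim. Origin: centre of its top face; its yaw means nothing. A thin dark ring, 58 mm across inside, is drawn round the centre: the cup's foot is inside it when the cup is within 6 mm of the centre. The cup starts 20 to 32 mm off, in any direction
- balance: light grey balance, fixed, 190 mm wide (y). Origin: on the table under the pan's centre. Rear housing under the pan: x -83 to +92 mm, top 53 mm above the table. Lower front panel: x -163 to -83 mm, top 41 mm, with a blank display, three small fixed grey keys and the blue tare key; it lies along -x, towards the robot, yaw up to 0.35 rad
- tare_key (a joint): travel of the tare key in m: 0 up, 0.005 fully down. Sprung: starts to move at 0.6 N, fully down at about 3.6 N, comes up by itself. It counts as pressed beyond 0.004
- tare_top (a point): centre of the tare key's top face: the blue key, 24 mm (balance x) by 34 mm (balance y), on the front panel, right of the display as seen by the robot; it stands 53 mm above the table when up, 122 mm in front of the pan's centre and 52 mm to the right
- white_cup: bystander: a loose white cup of the same shape as the dye cup, standing on the table left or right of the balance. Origin: centre of its underside
- sample_a: bystander: loose lidded sample pot, black lid, 56 mm across, 30 mm high, on the table close to the left of the balance. Origin: centre of its underside
- sample_b: bystander: the same kind of pot, right of the balance. Origin: centre of its underside
- squeeze_bottle: bystander: loose white squeeze bottle with a dark band and a pointed nozzle, 57 mm across, 168 mm high, left or right of the balance. Origin: centre of its underside
- spoon: bystander: loose steel spoon, 150 mm long, lying right of the balance along its x. Origin: under its middle
- jar: bystander: loose dye jar with a plum label and lid, 66 mm across, 78 mm high, on the table left of the balance's front panel. Origin: centre of its underside
There are look-alikes about, which are no part of the job. Leave any orange look-alike of the dye_cup alone.

How it is judged:
By the outcome, as a careful person would: the job done as asked, in the order asked, and still so for the second after the job is handed in, with the robot touching nothing.
It also fails if it takes over 48 s, if anything falls off the work surface, if the arm or the gripper's body presses on something with over 40 N, if the wrist force passes 120 N, or if a joint passes its speed limit or range.

### The arm

A 7-joint arm with a two-finger parallel gripper is mounted at the origin on the work surface. World frame = base frame: x ahead of the robot, y to its left, z up, the work surface at z = 0. Lengths are in mm, angles in rad, forces in N, time in s.
With the tool pointing down it reaches from about 400 to 875 mm from the base axis. Payload 6.5 kg.
Tool frame: the origin (TCP) lies on the mounting face of the last link; the fingertips stand 166 mm ahead of it and the grasp point (between the pads) lies 147 mm ahead of it (bot.nose_length is the distance from the TCP to the fingertips, in mm); y points along the fingers, x is the direction in which the jaws open and shut, and the axes are right-handed (so a half turn about y gives the same grasp; the last joint's range is limited). The gripper opens to 88 mm and grips with 3 to 60 N. Pads are 18 mm wide; open, the fingers measure 123 mm over their backs; the gripper's body (75 mm by 187 mm) begins 45 mm behind the grasp point.
Start: joints at [1.075, 0.536, -0.004, 1.538, 0.003, 1.067, -0.071], TCP at [270.847, -590.874, 404.716] pointing down, gripper open.
Joint ranges: [-2.7, 2.7], [-0.37, 2.16], [-1.27, 1.26], [0.24, 2.4], [-1.31, 4.45], [0.19, 1.91], [-2.76, 2.76]. Speed limits (rad/s): [2.39, 2.39, 3.14, 3.14, 3.14, 3.14, 3.14].

### API

Orientations are given as [roll, pitch, yaw] about the fixed x, y, z axes, in that order (R = Rz(yaw) Ry(pitch) Rx(roll)).
In Python, from bench import bot, viewer, workorder gives the robot as it stands.
- The arm moves only by the tool send_rows, never from a script. Its argument "targets" is one flat list of numbers, 7 for each row, row after row: the turn, a rotation vector about the tool's x, y, z in degrees, then the shift along the tool's x, y, z in m, then the finger opening in m, from 0 to 0.0881. In form: [rx, ry, rz, x, y, z, claw, rx, ry, rz, x, y, z, claw, ...]. A call has 1 to 12 rows; each row shifts and turns the commanded pose from where the row before left it, along the tool's axes as they then stand; what a row does not reach is not made up. A row lasts 1/8 s, in which the tool goes at most 62.5 mm and 10.7 degrees, less where a joint would pass 70% of its speed; a pose out of reach is approached as far as the arm can. A call is refused whole if a number of a shift passes 0.0625 or a number of a turn 10.7, either way. A call with a gripper value outside its range is refused whole. The fingers move at their own pace and stop on an object; "squeeze" is the grip in N (left out, the last holds). Time passes only in rows, so rows that do not move let the fingers close. It gives the time, the measured TCP pose, the force and the opening at its end, in the units of the state.
- bot.read_state(): the state, without advancing time (a new reading comes with each control period).
- viewer.snapshot(name): name is "side" or "top"; returns a dict with "frame" (480x640x3 uint8, blue, green, red), "mtx" (3x3 intrinsics, pixels), "cam_to_world" (4x4, takes a point from camera to world coordinates). Camera axes: x right, y up, looking along -z (the intrinsics and any distortion apply to the point x, -y, -z); pixel columns grow to the right and rows downward; lengths in mm; the calibration is good to about 2 mm. A picture is of the moment at which its call begins. There is no depth.
- workorder.finish_job(): hands the job in, once; it reports no verdict.
The state is a dict: "time_s": time; "joints": joint angles; "qvel": joint speeds; "effort": joint torques, N m; "eef_pos": TCP position; "orientation": TCP orientation; "wrist_force": force on the tool from outside, world axes, zero at the start; "wrist_torque": the same for the moment, N m; "finger_gap": finger opening in mm.
Only numpy, scipy, OpenCV 4.12 (cv2) and the standard library are available. Lean on these libraries where they do the work, as an engineer would, in place of code of your own. Each camera call takes 0.05 s, during which the arm holds its last target.

## Working session

There is one attempt and no reset: what is moved stays moved. The work goes in short steps, Python scripts to look and compute and a tool call to move; the robot and the scene stay as the last step left them, time stands still between calls to the robot, and variables do not carry over. Pictures are saved under pics/ and viewed, and the job is handed in when it is done.

Besides the shell and the picture viewer there is one more tool, called after "Emit:" by a JSON object that holds its "name" and its "arguments", one argument or row to a line. send_rows: Moves the arm, as the interface text tells. Its arguments: {"type":"object","properties":{"targets":{"type":"array"},"squeeze":{"type":"number"}},"required":["targets"]}

```bash
mkdir -p pics; ls; python3 - <<'E'
from bench import bot, viewer, workorder
import cv2, numpy as np
s=bot.read_state(); print(s)
np.set_printoptions(suppress=True,precision=3)
for n in ("side","top"):
    d=viewer.snapshot(n); cv2.imwrite(f"pics/{n}0.png",d["frame"]); print(n,d["mtx"],d["cam_to_world"],[k for k in d])
print(bot.nose_length)
E
```

```text
pics
{'time_s': 0.0, 'joints': array([ 1.07480332,  0.53717752, -0.00442351,  1.53888477,  0.00257919,
        1.06727411, -0.07118511]), 'qvel': array([ 0.00037005,  0.00111394,  0.00028827, -0.00066303,  0.00078224,
       -0.00121582,  0.00217077]), 'effort': array([-5.88253397e-05, -5.70993912e+01,  9.90877636e-01, -2.51601827e+01,
       -5.61731716e-02,  1.79589068e-02,  1.54548748e-04]), 'eef_pos': array([ 270.70417734, -590.58268646,  403.82705727]), 'orientation': array([-1.57091331,  0.0017341 , -1.14093961]), 'wrist_force': array([ 0.14862513, -0.50686144, -0.24775267]), 'wrist_torque': array([0.01068948, 0.0053532 , 0.00171117]), 'finger_gap': 88.6129271108965}
side [[606.752   0.    331.304]
 [  0.    606.752 230.628]
 [  0.      0.      1.   ]] [[  -0.914    0.196   -0.356  167.354]
 [  -0.407   -0.435    0.803 1046.056]
 [   0.002    0.879    0.477  665.131]
 [   0.       0.       0.       1.   ]] ['frame', 'mtx', 'cam_to_world']
top [[435.121   0.    313.102]
 [  0.    435.121 240.875]
 [  0.      0.      1.   ]] [[  0.029   0.996  -0.083 519.05 ]
 [ -1.      0.028  -0.013  50.181]
 [ -0.011   0.084   0.996 962.288]
 [  0.      0.      0.      1.   ]] ['frame', 'mtx', 'cam_to_world']
166.0
```

View images.

View pics/top0.png

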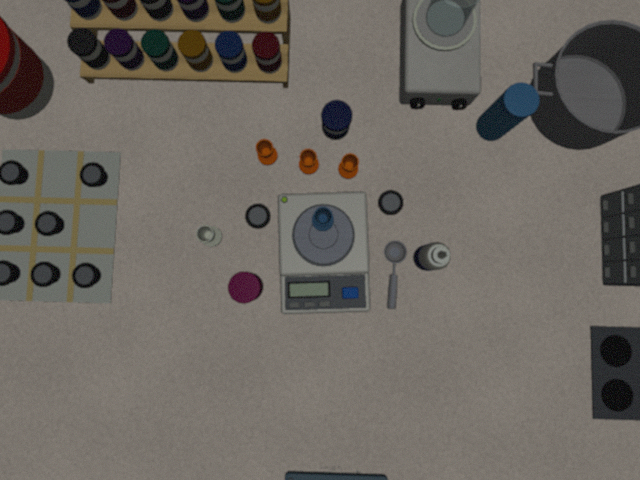

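View pics/side0.png

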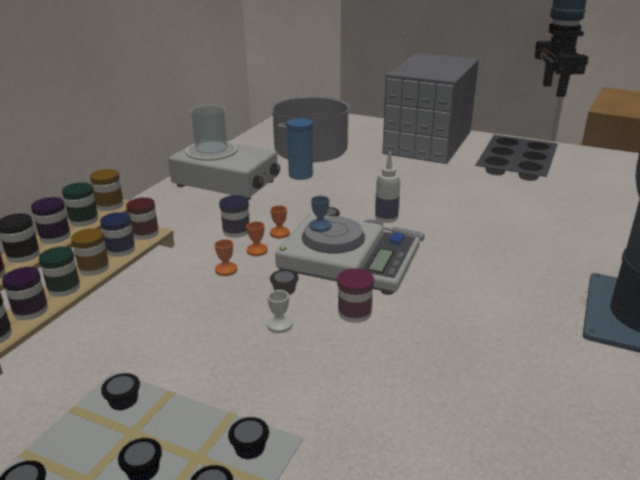

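```bash
python3 - <<'E'
import cv2, numpy as np
t=cv2.imread("pics/top0.png"); c=t[170:330,240:420]; c=cv2.convertScaleAbs(c,alpha=1.6)
cv2.imwrite("pics/top0c.png",cv2.resize(c,None,fx=3.6,fy=3.6,interpolation=cv2.INTER_CUBIC))
t=cv2.imread("pics/side0.png"); c=t[180:300,260:440]; c=cv2.convertScaleAbs(c,alpha=1.6)
cv2.imwrite("pics/side0c.png",cv2.resize(c,None,fx=4.4,fy=4.4,interpolation=cv2.INTER_CUBIC))
E
```

```text
(no output)
```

View pics/top0c.png

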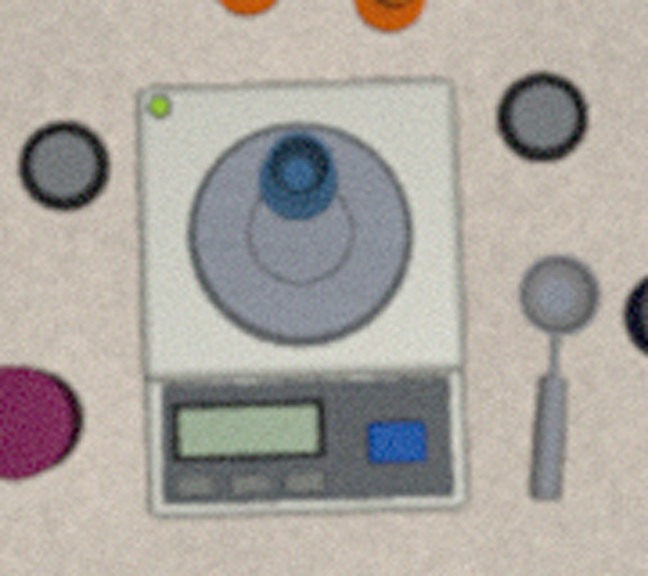

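View pics/side0c.png

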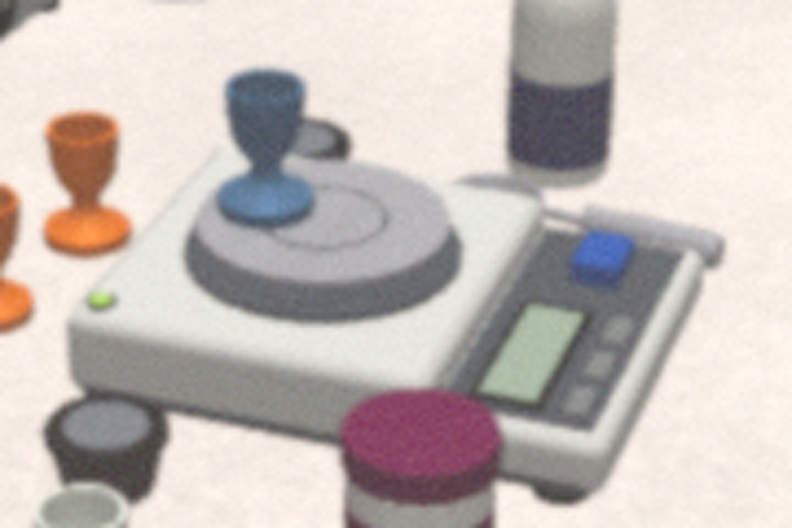

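```bash
cat > h.py <<'E'
from bench import bot, viewer, workorder
import cv2, numpy as np
from scipy.optimize import least_squares
np.set_printoptions(suppress=True,precision=2)
def ray(d,px,z):
    px=np.atleast_2d(px).astype(float)
    K=d["mtx"];T=d["cam_to_world"]
    v=np.c_[(px[:,0]-K[0,2])/K[0,0],-(px[:,1]-K[1,2])/K[1,1],-np.ones(len(px))]@T[:3,:3].T
    o=T[:3,3]; t=(z-o[2])/v[:,2]
    return (o+v*t[:,None])[:,:2]
def proj(d,P):
    P=np.atleast_2d(P);T=d["cam_to_world"];K=d["mtx"]
    c=(P-T[:3,3])@T[:3,:3]
    return np.c_[K[0,2]+K[0,0]*c[:,0]/-c[:,2],K[1,2]-K[1,1]*c[:,1]/-c[:,2]]
def blob(m,near=None):
    n,l,s,c=cv2.connectedComponentsWithStats(m.astype(np.uint8))
    k=1+np.argmax(s[1:,4]) if near is None else 1+np.argmin([np.hypot(*(c[i]-near))+ (1e3 if s[i,4]<20 else 0) for i in range(1,n)])
    return (l==k).astype(np.uint8),c[k],s[k]
def big(frame,box,f=4,it=cv2.INTER_CUBIC):
    x0,y0,x1,y1=box
    return cv2.resize(cv2.GaussianBlur(frame,(0,0),0.8)[y0:y1,x0:x1],None,fx=f,fy=f,interpolation=it)
def unbig(p,box,f=4):
    return (np.asarray(p,float)+0.5)/f-0.5+np.array(box[:2])
def fitc(p,r=None):
    c0=p.mean(0)
    if r: 
        f=lambda q:np.hypot(*(p-q).T)-r
        s=least_squares(f,c0,loss="soft_l1",f_scale=1.0); return s.x,np.sqrt((s.fun**2).mean())
    f=lambda q:np.hypot(*(p-q[:2]).T)-q[2]
    s=least_squares(f,[*c0,30],loss="soft_l1",f_scale=1.0); return s.x,np.sqrt((s.fun**2).mean())
E
cat > m0.py <<'E'
from h import *
import sys
d=viewer.snapshot("top"); F=d["frame"]; s=viewer.snapshot("side")
# key
box=(270,270,380,320); B=big(F,box); hsv=cv2.cvtColor(B,cv2.COLOR_BGR2HSV)
m=(hsv[...,0]>100)&(hsv[...,0]<125)&(hsv[...,1]>140)
b,c,st=blob(m); cnt=cv2.findContours(b,0,2)[0][0]; r=cv2.minAreaRect(cnt)
key=ray(d,unbig(r[0],box),53)[0]; corners=ray(d,unbig(cv2.boxPoints(r),box),53)
print("key",key,"corners",corners.tolist())
# side key
box=(375,220,425,255);B=big(s["frame"],box);hsv=cv2.cvtColor(B,cv2.COLOR_BGR2HSV)
m=(hsv[...,0]>100)&(hsv[...,0]<125)&(hsv[...,1]>140);b,c,st=blob(m);print("key side",ray(s,unbig(c,box),51))
# pan: dark edge vs light housing, top
box=(275,190,375,275);B=big(F,box);hsv=cv2.cvtColor(B,cv2.COLOR_BGR2HSV)
g=hsv[...,2]; print("V pan/housing",g[4*55,4*50],g[4*10,4*10],hsv[4*55,4*50],hsv[40,40])
th=cv2.threshold(cv2.GaussianBlur(g,(5,5),0),0,255,cv2.THRESH_BINARY_INV+cv2.THRESH_OTSU)[1]
b,c,st=blob(th,None); 
n,l,ss,cc=cv2.connectedComponentsWithStats(th); print(ss.tolist())
cnt=max(cv2.findContours(th,0,cv2.CHAIN_APPROX_NONE)[0],key=lambda c:cv2.contourArea(c) if cv2.boundingRect(c)[1]+cv2.boundingRect(c)[3]<4*78 else 0)[:,0]
P=ray(d,unbig(cnt,box),70); print("pan",fitc(P))
cup=(hsv[...,1]>100)&(hsv[...,0]>95)&(hsv[...,0]<120)
cb,c,st=blob(cup);print("cup blob",unbig(c,box),st)
cnt=cv2.findContours(cb,0,cv2.CHAIN_APPROX_NONE)[0][0][:,0]
Q=ray(d,unbig(cnt,box),78); print(Q.min(0),Q.max(0))
sel=Q[Q[:,0]<np.median(Q[:,0])+4]; print("foot",fitc(sel),fitc(sel,23))
# side cup
box=(290,180,360,250);B=big(s["frame"],box);hsv=cv2.cvtColor(B,cv2.COLOR_BGR2HSV)
m=(hsv[...,1]>85)&(hsv[...,0]>95)&(hsv[...,0]<120);b,c,st=blob(m);print("side blob",st)
cnt=cv2.findContours(b,0,cv2.CHAIN_APPROX_NONE)[0][0][:,0]
low=cnt[cnt[:,1]>st[1]+0.78*st[3]]
Q=ray(s,unbig(low,box),75);print("side foot",fitc(Q),fitc(Q,23))
cv2.imwrite("pics/sidemask.png",np.hstack([B,cv2.cvtColor(b*255,cv2.COLOR_GRAY2BGR)]))
cv2.imwrite("pics/topmask.png",cv2.cvtColor(cb*255,cv2.COLOR_GRAY2BGR))
E
python3 m0.py
```

```text
key [490.33 -16.89] corners [[500.50801357106576, 0.07242320281020653], [502.74932051355717, -32.45517765111181], [480.1813459336815, -33.82030104073553], [477.9387440353765, -1.3615390167916672]]
key side [[490.69 -18.42]]
V pan/housing 95 116 [113  21  95] [ 41 163 116]
[[0, 0, 400, 340, 75318], [10, 5, 369, 335, 9546], [127, 10, 104, 9, 572], [66, 54, 255, 254, 50564]]
pan (array([607.6 ,  42.24,  65.26]), np.float64(0.20095893820416502))
cup blob [322.42 218.75] [ 151   69   81   93 5726]
[616.13  23.63] [663.72  64.7 ]
foot (array([636.91,  44.27,  20.48]), np.float64(0.21256969283196842)) (array([640.03,  44.29]), np.float64(1.5000529494153654))
side blob [  85  165   74   33 1892]
side foot (array([639.94,  37.82,  18.73]), np.float64(0.6129201483851676)) (array([642.08,  33.73]), np.float64(0.6999388704797556))
```

```bash
cat > m1.py <<'E'
from h import *
import sys
tag=sys.argv[1] if len(sys.argv)>1 else "a"
def cupm(B):
    B=B.astype(int); return (B[...,0]-B[...,2])  # blue minus red
def meas(tag=None):
    d=viewer.snapshot("top"); s=viewer.snapshot("side")
    box=(275,190,375,275);B=big(d["frame"],box);D=cupm(B)
    pan=np.median(D[4*60:4*70,4*40:4*56]); pk=np.percentile(D,99)
    m=D>(pan+pk)/2; cb,c,st=blob(m)
    cnt=max(cv2.findContours(cb,0,cv2.CHAIN_APPROX_NONE)[0],key=len)[:,0]
    Q=ray(d,unbig(cnt,box),78)
    ext=Q.max(0)[0]-Q.min(0)[0]
    sel=Q[Q[:,0]<Q[:,0].min()+26]
    print("top D",pan,pk,"foot",fitc(sel),fitc(sel,23))
    S=B.copy(); cv2.drawContours(S,[cnt[:,None]],-1,(0,0,255),1)
    # bowl rim 
    box2=(290,170,380,260);B2=big(s["frame"],box2);D2=cupm(B2)
    pk2=np.percentile(D2,97)
    m=D2>0.5*(pk2+0);b2,c,st=blob(m);cnt2=max(cv2.findContours(b2,0,cv2.CHAIN_APPROX_NONE)[0],key=len)[:,0]
    low=cnt2[cnt2[:,1]>cnt2[:,1].max()-22]
    Q2=ray(s,unbig(low,box2),76)
    print("side D",pk2,st,"foot",fitc(Q2),fitc(Q2,23))
    S2=B2.copy(); cv2.drawContours(S2,[cnt2[:,None]],-1,(0,0,255),1)
    if tag:
        cv2.imwrite(f"pics/m_{tag}.png",cv2.convertScaleAbs(np.hstack([S[:340,:400],S2[:340,:360]]),alpha=1.6))
    return d,s
if __name__=="__main__":
    d,s=meas(tag)
E
python3 m1.py a
```

```text
top D 9.0 38.0 foot (array([636.91,  44.25,  21.63]), np.float64(0.203679776459816)) (array([638.62,  44.26]), np.float64(0.7649442658747022))
side D 26.0 [  78  107   88  138 6515] foot (array([637.23,  44.43,  21.01]), np.float64(0.5036047657419248)) (array([638.16,  42.25]), np.float64(0.8692478963431013))
```

View pics/m_a.png

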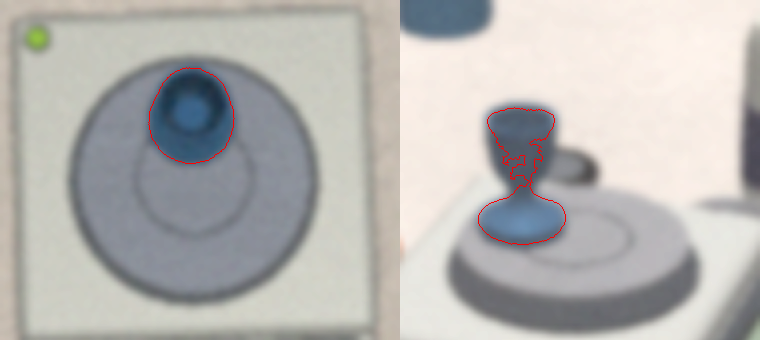

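```bash
cat > ring.py <<'E'
from h import *
d=viewer.snapshot("top"); s=viewer.snapshot("side")
for d,c,ry in ((d,(608,42.5),0),(s,(608,42.5),0)):
    g=cv2.cvtColor(d["frame"],cv2.COLOR_BGR2GRAY).astype(np.float32); g=cv2.GaussianBlur(g,(0,0),0.7)
    pts=[];outer=[]
    for a in np.radians(np.arange(0,360,4)):
        if abs((np.degrees(a)-3+180)%360-180)<65: continue
        rr=np.arange(22,38,0.5); P=np.c_[c[0]+rr*np.cos(a),c[1]+rr*np.sin(a),0*rr+72]
        px=proj(d,P).astype(np.float32); v=cv2.remap(g,px[:,0].reshape(1,-1),px[:,1].reshape(1,-1),cv2.INTER_CUBIC)[0]
        v=v-np.polyval(np.polyfit(rr,v,1),rr); i=np.argmin(v)
        if 0<i<len(rr)-1 and v[i]<-2: pts.append(P[i,:2])
    pts=np.array(pts); print(len(pts),fitc(pts),fitc(pts,29.5))
E
python3 ring.py
```

```text
58 (array([608.71,  41.99,  29.54]), np.float64(0.29413881828834887)) (array([608.67,  41.99]), np.float64(0.29541961886036056))
50 (array([609.89,  40.76,  29.74]), np.float64(0.40456290714489224)) (array([609.61,  40.8 ]), np.float64(0.4256257772933372))
```

Emit:
{"name": "send_rows", "arguments": {
  "targets": [0, 9.9, 0, 0, 0, 0, 0, 0, 9.9, 0, 0, 0, 0, 0, 0, 0, 0, -0.015, 0, 0.0125, 0, 0, 0, 0, -0.03, 0, 0.025, 0, 0, 0, 0, -0.03, 0, 0.025, 0, 0, 0, 0, -0.03, 0, 0.025, 0, 0, 0, 0, -0.03, 0, 0.025, 0, 0, 0, 0, -0.03, 0, 0.025, 0, 0, 0, 0, -0.03, 0, 0.025, 0, 0, 0, 0, -0.03, 0, 0.025, 0, 0, 0, 0, -0.03, 0, 0.025, 0, 0, 0, 0, -0.03, 0, 0.025, 0],
  "squeeze": 5
}}

```text
time_s: 1.9
eef_pos: [484.4, -284.3, 404.9]
orientation: [-1.57, 0.0, -1.481]
wrist_force: [1.8, 0.1, 0.3]
finger_gap: 0.4
```

Emit:
{"name": "send_rows", "arguments": {
  "targets": [0, 0, 0, -0.031, 0, 0.026, 0, 0, 0, 0, -0.031, 0, 0.026, 0, 0, 0, 0, -0.031, 0, 0.026, 0, 0, 0, 0, -0.031, 0, 0.026, 0, 0, 0, 0, -0.031, 0, 0.026, 0, 0, 0, 0, -0.031, 0, 0.026, 0, 0, 0, 0, -0.031, 0, 0.026, 0, 0, 0, 0, -0.031, 0, 0.026, 0, 0, 0, 0, -0.031, 0, 0.026, 0, 0, 0, 0, -0.031, 0, 0.026, 0, -5, 0, 0, 0, 0, 0, 0, -5, 0, 0, 0, 0, 0, 0]
}}

```text
time_s: 3.4
eef_pos: [716.0, 46.2, 404.7]
orientation: [-1.748, 0.001, -1.48]
wrist_force: [-0.7, -1.6, -0.8]
finger_gap: 0.3
```

```bash
cat > st.py <<'E'
from h import *
from scipy.spatial.transform import Rotation as R
def st():
    s=bot.read_state(); M=R.from_euler("xyz",s["orientation"]).as_matrix(); p=s["eef_pos"]; tip=p+166*M[:,1]
    front=tip-9*M[:,2]; back=tip+9*M[:,2]
    print("t",s["time_s"],"tcp",p,"tip",tip,"front",front,"back",back,"F",s["wrist_force"],"j",s["joints"]); print("x,y,z axes",M.T.tolist())
    return s,M,tip
def go(target_tip):  # print tool-frame shift for tip
    s,M,tip=st(); print("shift mm",M.T@(np.array(target_tip)-tip))
if __name__=="__main__":
    import sys
    if len(sys.argv)>1: go([float(a) for a in sys.argv[1:4]])
    else: st()
E
python3 st.py 684 48 150
```

```text
t 3.4 tcp [715.97  46.22 404.73] tip [686.73  43.8  241.34] front [677.91  43.   242.93] back [695.55  44.61 239.75] F [-0.74 -1.61 -0.78] j [-0.07  0.72 -0.1   1.23  0.05  1.37 -1.65]
x,y,z axes [[0.09056067372244958, -0.9958898805820369, -0.0014526283876057922], [-0.176115144451025, -0.014579262299515006, -0.9842616019157694], [0.9801949909430931, 0.0893912236469464, -0.17671159799223984]]
shift mm [-4.3  90.32 13.84]
```

Emit:
{"name": "send_rows", "arguments": {
  "targets": [0, 0, 0, -0.001, 0.0286, 0.0046, 0, 0, 0, 0, -0.001, 0.0286, 0.0046, 0, 0, 0, 0, -0.001, 0.0286, 0.0046, 0, 0, 0, 0, -0.001, 0.0286, 0.0046, 0, 0, 0, 0, 0, 0, 0, 0, 0, 0, 0, 0, 0, 0, 0]
}}

```text
time_s: 4.15
eef_pos: [714.7, 48.5, 290.2]
orientation: [-1.744, 0.001, -1.485]
wrist_force: [0.3, -0.1, 1.2]
finger_gap: 0.3
```

```bash
python3 st.py 684 48 77; python3 - <<'E'
from h import *
a=viewer.snapshot("top")["frame"][170:290,250:400]; b=viewer.snapshot("side")["frame"][120:280,260:420]
a=cv2.resize(a,(480,384),interpolation=cv2.INTER_CUBIC); b=cv2.resize(b,(384,384),interpolation=cv2.INTER_CUBIC)
o=np.zeros((384,800,3),np.uint8); o=np.hstack([a[:,:410],b])
cv2.imwrite("pics/v1.png",cv2.convertScaleAbs(o,alpha=1.6))
E
```

```text
t 4.15 tcp [714.67  48.46 290.2 ] tip [686.19  46.11 126.68] front [677.35  45.34 128.23] back [695.02  46.87 125.13] F [ 0.32 -0.09  1.22] j [-0.07  0.82 -0.1   1.32  0.07  1.17 -1.66]
x,y,z axes [[0.08618917393744904, -0.9962785546599213, -0.0006839742088535772], [-0.17160988741160138, -0.014169889166446487, -0.9850630745204025], [0.9813875242933129, 0.08501914940617111, -0.1721925416378233]]
shift mm [-2.04 49.29  6.57]
```

View pics/v1.png

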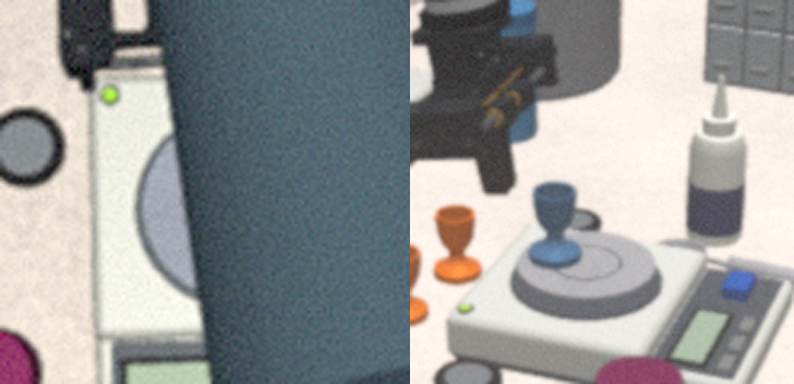

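Emit:
{"name": "send_rows", "arguments": {
  "targets": [0, 0, 0, -0.0007, 0.0165, 0.0023, 0, 0, 0, 0, -0.0007, 0.0165, 0.0023, 0, 0, 0, 0, -0.0007, 0.0165, 0.0022, 0, 0, 0, 0, 0, 0, 0, 0, 0, 0, 0, 0, 0, 0, 0]
}}

```text
time_s: 4.88
eef_pos: [712.5, 49.6, 239.0]
orientation: [-1.745, -0.0, -1.487]
wrist_force: [0.0, -0.3, 1.4]
finger_gap: 0.3
```

```bash
python3 st.py 684 48 76; cat > v.py <<'E'
from h import *
import sys
b=viewer.snapshot("side")["frame"][150:270,260:400]
o=cv2.resize(b,(770,660),interpolation=cv2.INTER_CUBIC)[:600]
cv2.imwrite(f"pics/{sys.argv[1]}.png",cv2.convertScaleAbs(o,alpha=1.6))
E
python3 v.py v2; python3 m1.py b
```

```text
t 4.875 tcp [712.54  49.64 238.99] tip [683.85  47.22  75.5 ] front [675.02  46.47  77.06] back [692.69  47.96  73.94] F [ 0.03 -0.32  1.37] j [-0.07  0.88 -0.1   1.35  0.07  1.09 -1.67]
x,y,z axes [[0.08409775396433886, -0.9964575092637298, 3.174404257122454e-06], [-0.17283280558368097, -0.014589660789314313, -0.9848431159896106], [0.9813543646880196, 0.08282254542077327, -0.17344750467446013]]
shift mm [-0.77 -0.53  0.12]
top D 16.0 21.0 foot (array([622.97, -20.85,  77.84]), np.float64(5.490526779155505)) (array([562.56, -22.28]), np.float64(7.401936129722935))
side D 20.0 [  76  105   91  143 8411] foot (array([636.28,  46.17,  21.65]), np.float64(0.4930969441623644)) (array([636.9 ,  44.66]), np.float64(0.6794629774061679))
```

View pics/v2.png

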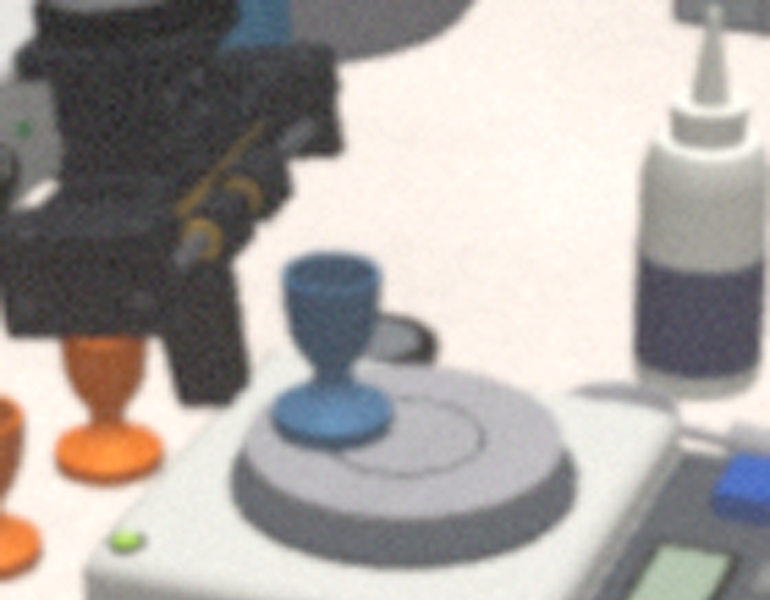

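```bash
cat > ov.py <<'E'
from h import *
from scipy.spatial.transform import Rotation as R
import sys
s=bot.read_state(); M=R.from_euler("xyz",s["orientation"]).as_matrix(); tip=s["eef_pos"]+166*M[:,1]
d=viewer.snapshot("side"); F=d["frame"]
f=5.5;x0,y0=260,150
o=cv2.resize(F[y0:y0+109,x0:x0+140],None,fx=f,fy=f,interpolation=cv2.INTER_CUBIC); o=cv2.convertScaleAbs(o,alpha=1.6)
def dr(P,c):
    p=(proj(d,P)-[x0,y0]+.5)*f-.5
    cv2.polylines(o,[np.round(p).astype(int)],True,c,1)
dr([tip+a*17.5*M[:,0]+b*9*M[:,2] for a,b in((1,1),(1,-1),(-1,-1),(-1,1))],(0,255,255))
t=np.linspace(0,6.28,60)
def circ(c,r,z): return np.c_[c[0]+r*np.cos(t),c[1]+r*np.sin(t),0*t+z]
dr(circ((609.7,40.8),29,72),(0,255,0))
if len(sys.argv)>3:
    c=(float(sys.argv[2]),float(sys.argv[3])); dr(circ(c,23,80),(0,0,255)); dr(circ(c,23,72),(0,0,255)); dr(circ(c,19,136),(0,0,255))
cv2.imwrite(f"pics/{sys.argv[1]}.png",o)
E
python3 ov.py v3 637.5 43.5
```

```text
(no output)
```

View pics/v3.png

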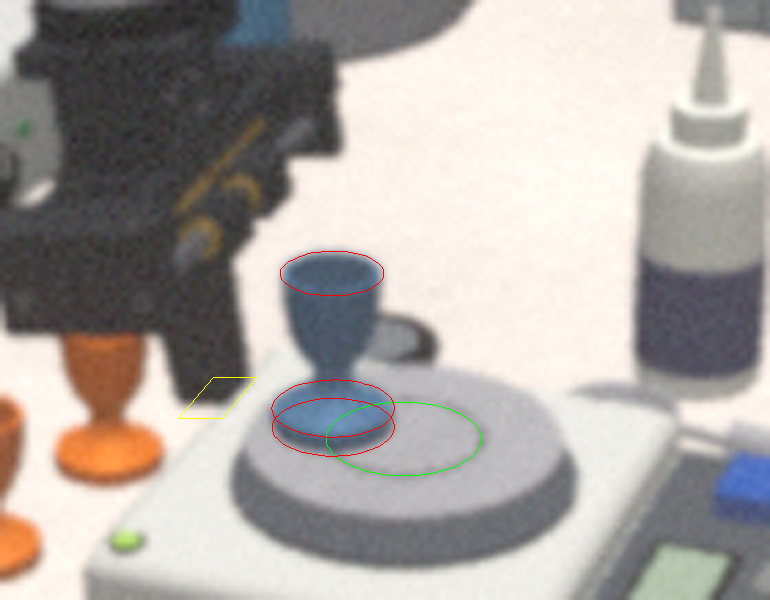

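Emit:
{"name": "send_rows", "arguments": {
  "targets": [0, 0, 0, 0, 0.0007, -0.0039, 0, 0, 0, 0, 0, 0.0007, -0.0039, 0, 0, 0, 0, 0, 0.0005, -0.003, 0, 0, 0, 0, 0, 0.00035, -0.002, 0, 0, 0, 0, 0, 0.00035, -0.002, 0, 0, 0, 0, 0, 0.00035, -0.002, 0, 0, 0, 0, 0, 0.00035, -0.002, 0, 0, 0, 0, 0, 0.00035, -0.002, 0, 0, 0, 0, 0, 0.00035, -0.002, 0, 0, 0, 0, 0, 0, 0, 0]
}}

```text
time_s: 6.32
eef_pos: [689.1, 47.7, 238.9]
orientation: [-1.746, -0.0, -1.487]
wrist_force: [0.9, 0.5, 0.4]
finger_gap: 0.4
```

```bash
sed -i 's/m=D2>0.5\*(pk2+0)/m=D2>12/' m1.py; python3 st.py; python3 m1.py c;python3 ov.py v4 629 43.5
```

```text
t 6.325 tcp [689.14  47.69 238.94] tip [660.38  45.26  75.47] front [651.55  44.51  77.04] back [669.21  46.    73.91] F [0.9  0.49 0.38] j [-0.07  0.84 -0.1   1.42  0.07  1.05 -1.67]
x,y,z axes [[0.08413027768558615, -0.9964547637502302, 1.326721268718467e-05], [-0.1732403843439817, -0.014639728099066968, -0.9847707589045964], [0.9812797081408009, 0.08284673898626399, -0.17385785064369733]]
top D 16.0 21.0 foot (array([567.37, -31.68,  40.11]), np.float64(5.526084677610775)) (array([548.05, -30.77]), np.float64(7.042915651025842))
side D 21.0 [  92  108   91  142 8057] foot (array([627.86,  45.28,  21.15]), np.float64(0.46982883617269644)) (array([628.85,  43.3 ]), np.float64(0.8014289400484802))
```

View pics/v4.png

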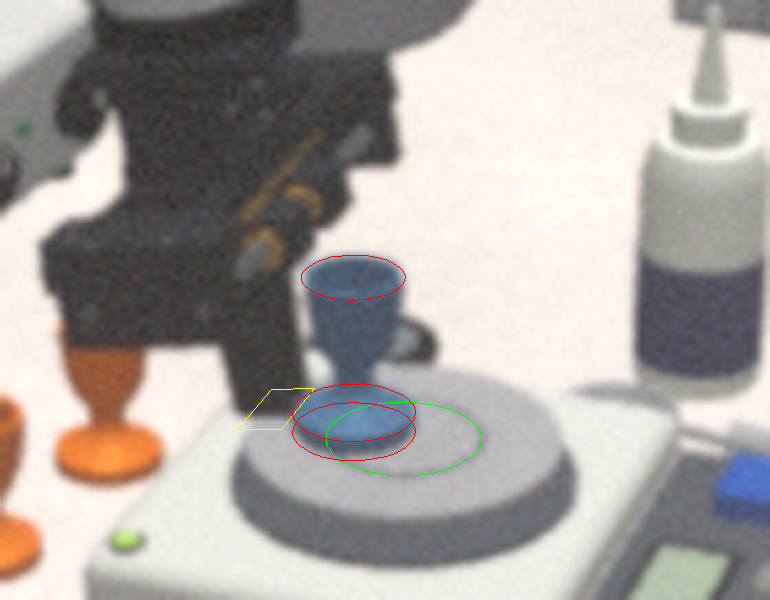

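Emit:
{"name": "send_rows", "arguments": {
  "targets": [0, 0, 0, 0, 0.00035, -0.002, 0, 0, 0, 0, 0, 0.00035, -0.002, 0, 0, 0, 0, 0, 0.00035, -0.002, 0, 0, 0, 0, 0, 0.00035, -0.002, 0, 0, 0, 0, 0, 0.00035, -0.002, 0, 0, 0, 0, 0, 0.00035, -0.002, 0, 0, 0, 0, 0, 0.00035, -0.002, 0, 0, 0, 0, 0, 0.00035, -0.002, 0, 0, 0, 0, 0, 0.00035, -0.002, 0, 0, 0, 0, 0, 0, 0, 0]
}}

```text
time_s: 7.72
eef_pos: [670.9, 46.2, 238.9]
orientation: [-1.746, -0.0, -1.486]
wrist_force: [-0.3, 0.4, -0.7]
finger_gap: 0.5
```

```bash
python3 st.py; python3 m1.py d;python3 ov.py v5 610.5 42.5
```

```text
t 7.725 tcp [670.93  46.15 238.94] tip [642.16  43.71  75.47] front [633.32  42.97  77.04] back [650.99  44.46  73.91] F [-0.32  0.43 -0.73] j [-0.07  0.82 -0.1   1.48  0.07  1.02 -1.68]
x,y,z axes [[0.08420625239719517, -0.9964483459759583, 2.9308637665814707e-05], [-0.17332049723405607, -0.014675654242671227, -0.9847561273793064], [0.9812590444402329, 0.08291754322413292, -0.1739407046378581]]
top D 16.0 21.0 foot (array([556.5 , -40.2 ,  27.55]), np.float64(7.033187595104623)) (array([550.33, -40.39]), np.float64(7.229656088729536))
side D 21.0 [ 125  113   92  142 8149] foot (array([609.72,  43.07,  21.36]), np.float64(0.5168856286752486)) (array([610.35,  41.23]), np.float64(0.78377357043309))
```

View pics/v5.png

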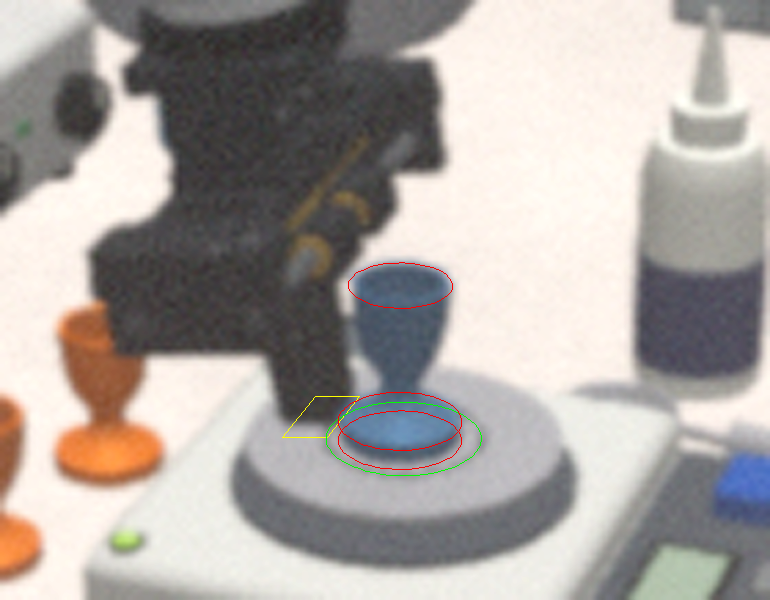

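Emit:
{"name": "send_rows", "arguments": {
  "targets": [0, 0, 0, 0, -0.0014, 0.0079, 0, 0, 0, 0, 0, -0.0014, 0.0079, 0, 0, 0, 0, 0, -0.0014, 0.0079, 0, 0, 0, 0, 0, -0.02, -0.0035, 0, 0, 0, 0, 0, -0.0315, -0.0056, 0, 0, 0, 0, 0, -0.0315, -0.0056, 0, 0, 0, 0, 0, -0.0315, -0.0056, 0, 0, 0, 0, 0, -0.0315, -0.0056, 0, 0, 0, 0, 0, -0.0315, -0.0056, 0, 5, 0, 0, 0, 0, 0, 0, 5, 0, 0, 0, 0, 0, 0]
}}

```text
time_s: 9.25
eef_pos: [694.9, 48.2, 421.4]
orientation: [-1.566, 0.0, -1.487]
wrist_force: [-0.6, -0.3, 0.6]
finger_gap: 0.4
```

```bash
python3 st.py 490 -280 235
```

```text
t 9.25 tcp [694.86  48.19 421.44] tip [695.67  48.26 255.44] front [686.7   47.51 255.39] back [704.63  49.02 255.48] F [-0.65 -0.26  0.59] j [-0.07  0.61 -0.11  1.38  0.07  1.16 -1.67]
x,y,z axes [[0.08412070548654979, -0.9964555703164696, -5.739097488310918e-05], [0.004869802371893495, 0.00046870278322369563, -0.9999880325996703], [0.9964436722330587, 0.08411941929768563, 0.004891969308601862]]
shift mm [ 309.8    19.28 -232.65]
```

Emit:
{"name": "send_rows", "arguments": {
  "targets": [0, 0, 0, 0.015, 0, -0.0115, 0, 0, 0, 0, 0.03, 0, -0.023, 0, 0, 0, 0, 0.03, 0, -0.023, 0, 0, 0, 0, 0.03, 0, -0.023, 0, 0, 0, 0, 0.03, 0, -0.023, 0, 0, 0, 0, 0.03, 0, -0.023, 0, 0, 0, 0, 0.03, 0, -0.023, 0, 0, 0, 0, 0.03, 0, -0.023, 0, 0, 0, 0, 0.03, 0, -0.023, 0, 0, 0, 0, 0.03, 0, -0.023, 0, 0, 0, 0, 0.03, 0, -0.023, 0, 0, 0, 0, 0, 0, 0, 0]
}}

```text
time_s: 10.75
eef_pos: [477.7, -289.8, 419.9]
orientation: [-1.573, -0.001, -1.494]
wrist_force: [0.1, 0.2, 0.2]
finger_gap: 0.2
```

```bash
python3 st.py; python3 m1.py e; python3 m0.py | grep -i key; python3 - <<'E'
from h import *
c=viewer.snapshot("top")["frame"][130:330,190:460]; 
cv2.imwrite("pics/top1.png",cv2.convertScaleAbs(cv2.resize(c,None,fx=2.9,fy=2.9,interpolation=cv2.INTER_CUBIC),alpha=1.6))
E
```

```text
t 10.75 tcp [ 477.66 -289.78  419.91] tip [ 477.24 -289.95  253.91] front [ 468.27 -290.64  253.93] back [ 486.22 -289.25  253.89] F [0.05 0.23 0.25] j [ 0.48  0.36 -0.02  1.77  0.01  1.01 -1.04]
x,y,z axes [[0.07714624585075705, -0.9970194719844407, 0.0007932433434432173], [-0.002519516627321583, -0.0009905640897027723, -0.99999633540266], [0.9970166040679059, 0.07714396455103639, -0.0025884254382232408]]
top D 9.0 39.0 foot (array([610.12,  41.61,  21.55]), np.float64(0.21727116488524045)) (array([611.92,  41.62]), np.float64(0.8144247103141976))
side D 25.0 [ 126  114   90  140 7395] foot (array([610.11,  42.83,  21.05]), np.float64(0.4818841573092356)) (array([611.09,  40.71]), np.float64(0.86140884657622))
key [490.35 -16.97] corners [[500.47965471317747, -0.11646453991507855], [502.70527512757775, -32.41630585721326], [480.2400233325618, -33.77532976468093], [478.0131228461167, -1.5435343237908654]]
key side [[490.94 -18.31]]
```

View pics/top1.png

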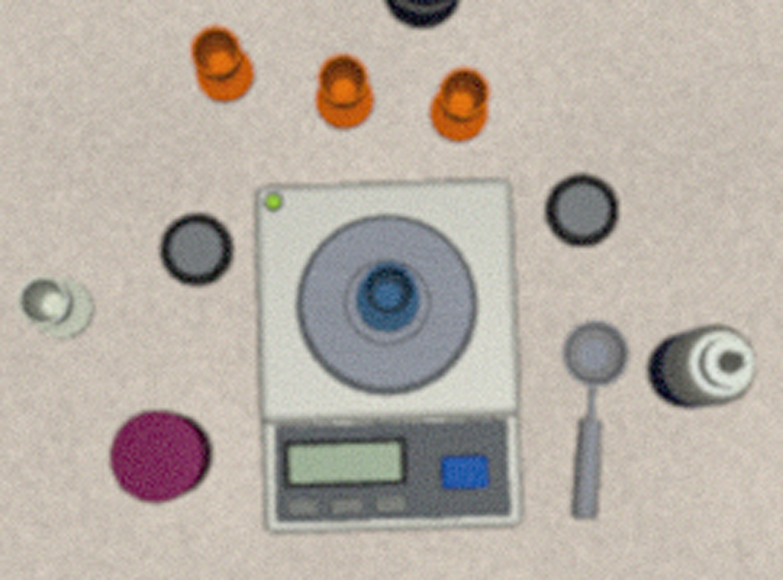

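View pics/m_e.png

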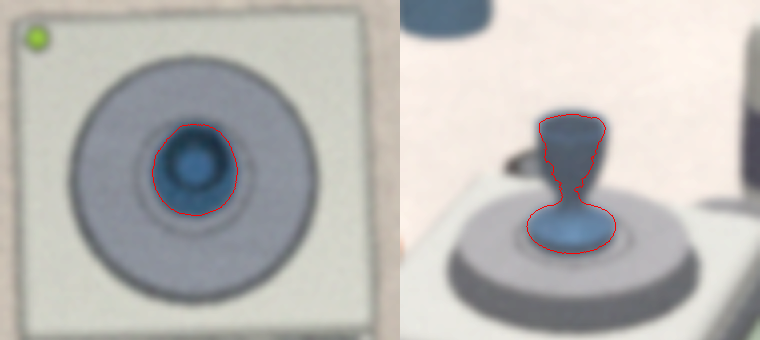

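Emit:
{"name": "send_rows", "arguments": {
  "targets": [0, 0, 0, -0.031, 0, 0.004, 0, 0, 0, 0, -0.03, 0, 0.004, 0, 0, 0, 0, -0.03, 0, 0.004, 0, 0, 0, 0, -0.03, 0, 0.004, 0, 0, 0, 0, -0.03, 0, 0.004, 0, 0, 0, 0, -0.03, 0, 0.004, 0, 0, 0, 0, -0.03, 0, 0.004, 0, 0, 0, 0, -0.03, 0, 0.003, 0, 0, 0, 0, -0.03, 0, 0.003, 0, 0, 0, 0, 0, 0.03, 0, 0, 0, 0, 0, 0, 0.03, 0, 0, 0, 0, 0, 0, 0, 0, 0]
}}

```text
time_s: 12.5
eef_pos: [490.9, -12.2, 357.7]
orientation: [-1.575, 0.001, -1.485]
wrist_force: [-0.7, 0.5, 1.6]
finger_gap: 0.4
```

```bash
python3 st.py 490.4 -17.2 70
```

```text
t 12.5 tcp [490.93 -12.23 357.75] tip [490.16 -12.2  191.75] front [481.2  -12.98 191.79] back [499.13 -11.43 191.71] F [-0.68  0.47  1.58] j [ 0.07  0.34 -0.17  1.98  0.07  0.83 -1.62]
x,y,z axes [[0.08607601370473994, -0.9962884124218352, -0.0005649236060872309], [-0.0046444534977962415, 0.0001657566828422996, -0.9999892007299024], [0.9962777468740374, 0.08607770790803737, -0.004612947527382394]]
shift mm [  5.07 121.74   0.37]
```

Emit:
{"name": "send_rows", "arguments": {
  "targets": [0, 0, 0, 0.00125, 0.03, 0, 0, 0, 0, 0, 0.00125, 0.03, 0, 0, 0, 0, 0, 0.00125, 0.03, 0, 0, 0, 0, 0, 0.00125, 0.03, 0.0004, 0, 0, 0, 0, 0, 0, 0, 0, 0, 0, 0, 0, 0, 0, 0]
}}

```text
time_s: 13.25
eef_pos: [493.5, -17.8, 240.8]
orientation: [-1.569, -0.0, -1.486]
wrist_force: [1.2, -0.4, -0.4]
finger_gap: 0.8
```

```bash
python3 st.py 490.4 -17.2 56; python3 - <<'E'
from h import *
b=viewer.snapshot("side")["frame"][150:290,310:490]
cv2.imwrite("pics/k1.png",cv2.convertScaleAbs(cv2.resize(b,None,fx=4.2,fy=4.2,interpolation=cv2.INTER_CUBIC),alpha=1.6))
E
```

```text
t 13.25 tcp [493.51 -17.81 240.77] tip [493.85 -17.79  74.77] front [484.88 -18.55  74.75] back [502.82 -17.03  74.79] F [ 1.2  -0.4  -0.44] j [ 0.05  0.54 -0.14  2.05  0.13  0.56 -1.66]
x,y,z axes [[0.0844782589506782, -0.9964253212048786, 5.501287195497362e-05], [0.0020427665863231304, 0.00011797834254412276, -0.9999979065907008], [0.9964232287885181, 0.08447819448156202, 0.0020454309568955775]]
shift mm [-0.88 18.76 -3.43]
```

View pics/k1.png

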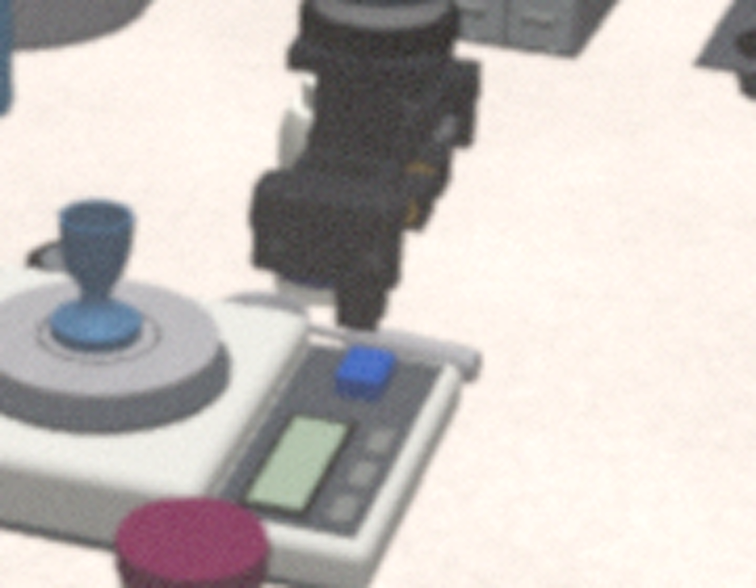

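Emit:
{"name": "send_rows", "arguments": {
  "targets": [0, 0, 0, -0.0009, 0.006, -0.0034, 0, 0, 0, 0, 0, 0.006, 0, 0, 0, 0, 0, 0, 0.005, 0, 0, 0, 0, 0, 0, 0, 0, 0, 0, 0, 0, 0, 0, 0, 0]
}}

```text
time_s: 13.92
eef_pos: [489.2, -17.5, 222.2]
orientation: [-1.571, 0.0, -1.487]
wrist_force: [0.5, -0.0, 0.5]
finger_gap: 0.1
```

```bash
python3 st.py 490.4 -17.2 53
```

```text
t 13.925 tcp [489.24 -17.45 222.24] tip [489.23 -17.45  56.24] front [480.26 -18.21  56.24] back [498.2  -16.69  56.24] F [ 0.53 -0.02  0.46] j [ 0.05  0.57 -0.13  2.06  0.14  0.52 -1.67]
x,y,z axes [[0.08417722088944854, -0.9964507992470184, -1.2779136506824162e-05], [-3.151586329969147e-05, 1.0162286708970125e-05, -0.9999999994517388], [0.9964507988305686, 0.08417722124604304, -3.054857412093659e-05]]
shift mm [-0.15  3.24  1.19]
```

Emit:
{"name": "send_rows", "arguments": {
  "targets": [0, 0, 0, 0, 0.001, 0.001, 0, 0, 0, 0, 0, 0.001, 0, 0, 0, 0, 0, 0, 0.001, 0, 0, 0, 0, 0, 0, 0.001, 0, 0, 0, 0, 0, 0, 0.001, 0, 0, 0, 0, 0, 0, 0.001, 0, 0, 0, 0, 0, 0, 0, 0, 0, 0, 0, 0, 0, 0, 0, 0]
}}

```text
time_s: 14.92
eef_pos: [490.2, -17.4, 216.3]
orientation: [-1.571, -0.0, -1.487]
wrist_force: [0.2, -0.8, 1.4]
finger_gap: 0.5
```

```bash
python3 st.py
```

```text
t 14.925 tcp [490.19 -17.4  216.29] tip [490.19 -17.4   50.29] front [481.22 -18.16  50.29] back [499.16 -16.65  50.29] F [ 0.2  -0.82  1.44] j [ 0.04  0.58 -0.13  2.06  0.14  0.51 -1.67]
x,y,z axes [[0.08412532841463871, -0.996455181357523, 2.5785181096582566e-05], [1.728880338591754e-05, -2.4417309757163164e-05, -0.9999999995524465], [0.9964551815411604, 0.08412532882278306, 1.5173403511037353e-05]]
```

Emit:
{"name": "send_rows", "arguments": {
  "targets": [0, 0, 0, 0, 0.001, 0, 0, 0, 0, 0, 0, 0.001, 0, 0, 0, 0, 0, 0, 0.0005, 0, 0, 0, 0, 0, 0, 0, 0, 0, 0, 0, 0, 0, 0, 0, 0]
}}

```text
time_s: 15.55
eef_pos: [490.2, -17.3, 214.2]
orientation: [-1.571, -0.0, -1.487]
wrist_force: [-2.4, 0.6, 10.0]
finger_gap: 0.1
```

```bash
python3 st.py | head -1;python3 - <<'E'
from h import *
b=viewer.snapshot("side")["frame"][190:270,350:450]
cv2.imwrite("pics/k2.png",cv2.convertScaleAbs(cv2.resize(b,None,fx=7,fy=7,interpolation=cv2.INTER_CUBIC),alpha=1.6))
print(np.array([bot.read_state()["wrist_force"]]))
E
```

```text
t 15.55 tcp [490.24 -17.35 214.24] tip [490.27 -17.37  48.24] front [481.3  -18.12  48.24] back [499.24 -16.61  48.25] F [-2.42  0.6  10.01] j [ 0.04  0.59 -0.12  2.06  0.14  0.5  -1.67]
[[-2.08  0.38 10.72]]
```

View pics/k2.png

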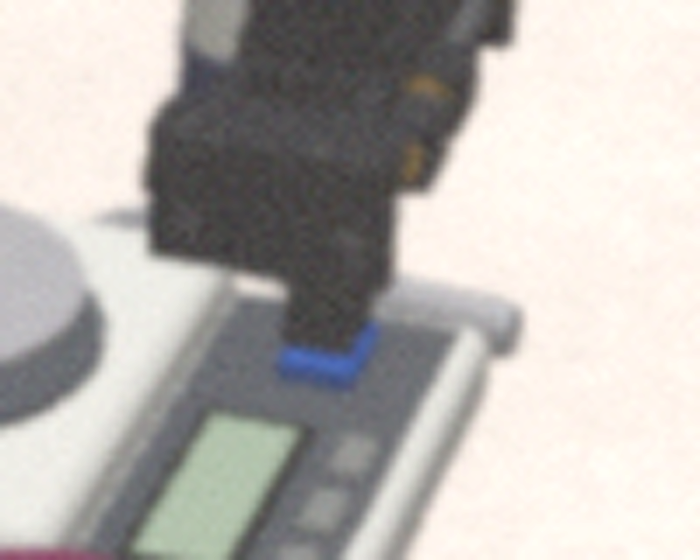

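Emit:
{"name": "send_rows", "arguments": {
  "targets": [0, 0, 0, 0, -0.002, 0, 0, 0, 0, 0, 0, -0.004, 0, 0, 0, 0, 0, 0, -0.01, 0, 0, 0, 0, 0, 0, -0.03, 0, 0, 0, 0, 0, 0, -0.04, 0, 0, 0, 0, 0, 0, -0.04, 0, 0, 0, 0, 0, 0, -0.04, 0, 0, 0, 0, 0, 0.015, -0.03, 0, 0, 0, 0, 0, 0.03, 0, 0, 0, 0, 0, 0, 0.03, 0, 0, 0, 0, 0, 0, 0.03, 0, 0, 0, 0, 0, 0, 0.03, 0, 0, 0]
}}

```text
time_s: 17.1
eef_pos: [501.2, -152.8, 410.1]
orientation: [-1.571, 0.0, -1.486]
wrist_force: [0.7, -0.4, -0.3]
finger_gap: 0.5
```

Emit:
{"name": "send_rows", "arguments": {
  "targets": [0, 0, 0, 0.03, 0, 0, 0, 0, 0, 0, 0.03, 0, 0, 0, 0, 0, 0, 0.03, 0, 0, 0, 0, 0, 0, 0.03, 0, 0, 0, 0, 0, 0, 0.03, 0, 0, 0, 0, 0, 0, 0, 0, 0, 0, 0, 0, 0, 0, 0, 0, 0]
}}

```text
time_s: 17.98
eef_pos: [514.1, -300.4, 409.8]
orientation: [-1.571, 0.001, -1.486]
wrist_force: [-0.4, -0.1, -0.0]
finger_gap: 0.6
```

```bash
python3 st.py|head -1; python3 m1.py f; python3 m0.py | grep -i key; python3 - <<'E'
from h import *
c=viewer.snapshot("top")["frame"]; a=cv2.imread("pics/top0.png")
dd=cv2.absdiff(cv2.GaussianBlur(a,(5,5),0),cv2.GaussianBlur(c,(5,5),0)).max(2)
o=np.vstack([cv2.resize(c[130:330,190:460],None,fx=1.45,fy=1.45),cv2.cvtColor(cv2.convertScaleAbs(cv2.resize(dd[130:330,190:460],None,fx=1.45,fy=1.45),alpha=3),cv2.COLOR_GRAY2BGR)])
b=viewer.snapshot("side")["frame"][180:340,230:450]
b=cv2.resize(b,(0,0),fx=1.8,fy=1.8,interpolation=cv2.INTER_CUBIC); p=np.zeros((580,b.shape[1],3),np.uint8); p[:b.shape[0]]=b
cv2.imwrite("pics/fin.png",cv2.convertScaleAbs(np.hstack([o[:580],p]),alpha=1.6))
E
```

```text
t 17.975 tcp [ 514.13 -300.38  409.75] tip [ 514.08 -300.21  243.76] front [ 505.11 -300.98  243.76] back [ 523.05 -299.45  243.75] F [-0.38 -0.14 -0.  ] j [ 0.49  0.44 -0.04  1.68  0.02  1.02 -1.05]
top D 9.0 40.0 foot (array([610.24,  41.63,  21.64]), np.float64(0.22687948248020331)) (array([611.94,  41.64]), np.float64(0.773479239367183))
side D 26.0 [ 126  114   91  139 7285] foot (array([610.29,  41.89,  21.42]), np.float64(0.5241339386723209)) (array([610.98,  40.14]), np.float64(0.7944621548023713))
key [490.33 -16.9 ] corners [[500.50093186415376, -0.10792215826621998], [502.5500716124765, -32.42894861735142], [480.1766445308881, -33.658105224284526], [478.1254870265654, -1.4048217397977183]]
key side [[491.09 -18.84]]
```

View pics/fin.png

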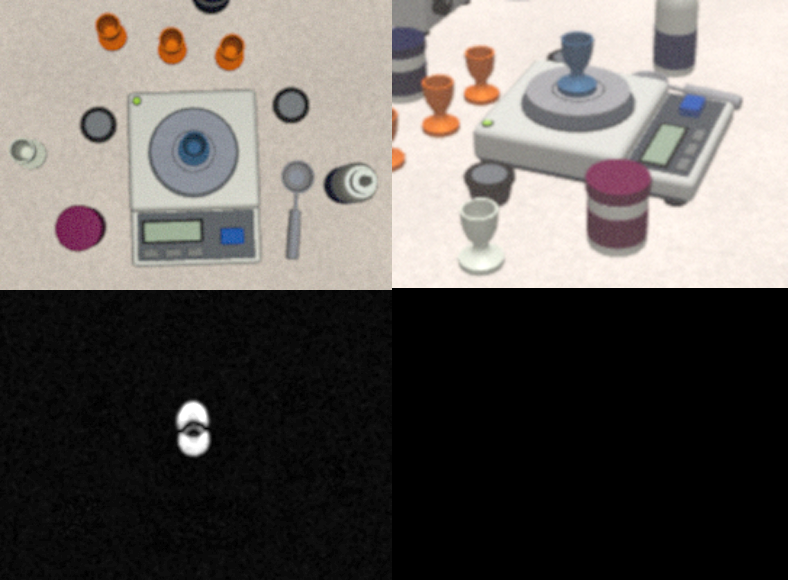

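The before/after difference picture shows only the cup changed. The cup stands upright inside the ring, the key is back up, and the arm is clear.

```bash
python3 -c "
from bench import workorder
print(workorder.finish_job())"
```

```text
the job is handed in; nothing more can be done
None
```

The job is done and handed in at about 18 s of the 48 s allowed. No verdict was reported.

- **Cup:** I pushed the blue cup about 27 mm with the closed fingertips, low on its foot, in two slow nudges rather than many separate taps. It now stands upright about 1.5 mm from the ring centre in the top view, against the 6 mm allowed. The side view puts it within about 1.5 mm too, and the whole foot is visibly inside the ring.
- **Push force:** The wrist readings taken after each push were under about 1 N, which is the sensor's noise level.
- **Tare key:** I then pressed the blue tare key to its stop. The fingertips read 48.2 mm above the table, against 48 mm for fully down. The force was about 10 N, against the 3.6 N needed. After release, both camera views show the key back up at its original position.
- **Everything else:** The before/after top picture differs only at the cup, so nothing else near the balance moved. The arm ended well clear of everything.

The two cameras disagreed by 1–2 mm throughout, within their stated calibration. The fitted foot radius came out about 1.5 mm small because of image blur. Neither affects the result.

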